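Line up the lacquered vases by height on the drying board

ROBOT

A 6-joint arm with a two-finger parallel gripper is mounted at the origin on the work surface. World frame = base frame: x ahead of the robot, y to its left, z up, the work surface at z = 0. Lengths are in m, angles in rad, forces in N, time in s.
With the tool pointing down it reaches from about 0.4 to 0.825 m from the base axis. Payload 7 kg.
Tool frame: the origin (TCP) lies where the fingers leave the gripper's body, on its centre line; the fingertips stand 73 mm ahead of it and the grasp point (between the pads) lies 54 mm ahead of it; z points along the fingers, y is the line along which they close (so a half turn about z gives the same grasp; the last joint's range is limited). The gripper opens to 85 mm and grips with 20 to 120 N. Pads are 22 mm wide; open, the fingers measure 114 mm over their backs; the gripper's body (76 mm by 85 mm) begins 54 mm behind the grasp point. The pads swing forward as they close: fully open they stand 13 mm farther back than shut.
Start: joints at [1.492, 0.359, 0.012, 0, -1.224, -0.288], TCP at [0.242, 0.63, 0.304] pointing down, gripper open.
Joint ranges: [-3.07, 3.07], [-1.43, 2.12], [-1.02, 1.25], [-3.03, 1.67], [-3.05, -0], [-3.03, 3.03]. Speed limits (rad/s): [2.39, 2.39, 3.01, 3.14, 3.14, 3.14].

INTERFACE

Orientations are given as a unit quaternion [w, x, y, z].
In Python, from rig import env gives the robot as it stands.
- The arm moves only by the tool carry_out, never from a script. Its arguments are lists of equal length, an entry for each row: "gripper": the finger opening in m, from 0 to 0.0854; "dp": the shift along the tool's x, y, z in m, a list of three; "turn": the turn, a rotation vector about the tool's x, y, z in degrees, a list of three. In form: {"gripper": [gripper, ...], "dp": [[tx, ty, tz], ...], "turn": [[ax, ay, az], ...]}. A call has 1 to 5 rows; each row is the pose to reach, as a shift and turn from the pose commanded when the call began, along the tool's axes at that moment; what a row does not reach only later rows make up. A row lasts 1/12 s, in which the tool goes at most 41.7 mm and 7.16 degrees, less where a joint would pass 70% of its speed; a pose out of reach is approached as far as the arm can. A call with a gripper value outside its range is refused whole. The fingers move at their own pace and stop on an object; "newtons" is the grip in N (left out, the last holds). Time passes only in rows, so rows that repeat a pose let the fingers close. It gives the time, the measured TCP pose, the force, the opening and the grip force at its end, in the units of the state.
- env.observe(): the state, without advancing time (a new reading comes with each control period).
- env.read_camera(name): name is "side" or "top" or "wrist"; returns (picture, depth): 400x640x3 uint8, red, green, blue; 400x640 float32, m along the optical axis (not along the pixel's ray), 0 where there is no reading.
- env.camera_info(name): a dict with "fov_y" (degrees; the focal length in pixels is half the picture's height over the tangent of half this angle, whatever the lens; pixels are square), "cx", "cy" (the principal point, pixels), "R" (3x3) and "t" (3): a world point X has camera coordinates R X + t. Camera axes: x right, y down, z forward; pixel columns grow to the right and rows downward; lengths in m; the calibration is good to about 2 mm. A picture is of the moment at which its call begins: read the wrist's pose just before it. camera_info takes no time and is no camera call; for the wrist camera it gives the pose at the moment of the call.
- env.hand_in(): hands the job in; it is judged then, once.
The state is a dict: "time": time; "q": joint angles; "joint_vel": joint speeds; "effort": joint torques, N m; "tool_pos": TCP position; "orientation": TCP orientation; "ft_force": force on the tool from outside, world axes, zero at the start; "torque": the same for the moment, N m; "grip_width": finger opening in m; "gripper_force": force on a finger pad.
Only numpy, scipy, OpenCV 4.12 (cv2) and the standard library are available. Lean on these libraries where they do the work, as an engineer would, in place of code of your own. Each camera call takes 0.05 s, during which the arm holds its last target. There are 200 camera calls.

TASK

Stand the four lacquered bud vases on the four round mats of the wooden drying board, one on each mat, in order of height with the shortest on the mat next to the brush pot and the tallest next to the white bowl. Keep each vase upright, set it down centred on its mat without dropping it, and leave the brush pot and the bowl where they stand.

Things in the scene. Friction and masses are not known exactly. Their poses are not given: they have to be found in the camera images.
- vase_ochre: ochre yellow lacquered wooden bud vase, 75 mm tall, the shortest of the four; loose, round, about 148 g. Starts upright on the table, in one of four places before the board. Foot 44 mm across, belly 54 mm; the top 36 mm is a straight round neck 30 mm across, solid, with a flat top (the mouth is a painted disc). Origin: centre of the underside; z up along its axis.
- vase_black: black lacquered wooden bud vase, 100 mm tall, the second shortest; loose, round, about 164 g. Starts upright on the table, in one of four places before the board. Foot 44 mm across, belly 54 mm; the top 36 mm is a straight round neck 30 mm across, solid, with a flat top (the mouth is a painted disc). Origin: centre of the underside; z up along its axis.
- vase_red: vermilion red lacquered wooden bud vase, 125 mm tall, the second tallest; loose, round, about 180 g. Starts upright on the table, in one of four places before the board. Foot 44 mm across, belly 54 mm; the top 36 mm is a straight round neck 30 mm across, solid, with a flat top (the mouth is a painted disc). Origin: centre of the underside; z up along its axis.
- vase_green: dark green lacquered wooden bud vase, 150 mm tall, the tallest of the four; loose, round, about 196 g. Starts upright on the table, in one of four places before the board. Foot 44 mm across, belly 54 mm; the top 36 mm is a straight round neck 30 mm across, solid, with a flat top (the mouth is a painted disc). Origin: centre of the underside; z up along its axis.
- mat_cork: cork brown round mat, 68 mm across, 6 mm thick, fixed on the drying board. The four mats form one straight row along the board, 90 mm between neighbouring centres; which colour lies where changes, and the colours mean nothing for the order. Origin: centre of its underside, on the board's top 18 mm above the table (the mat's top is at 24 mm).
- mat_white: white round mat, 68 mm across, 6 mm thick, fixed on the drying board. The four mats form one straight row along the board, 90 mm between neighbouring centres; which colour lies where changes, and the colours mean nothing for the order. Origin: centre of its underside, on the board's top 18 mm above the table (the mat's top is at 24 mm).
- mat_grey: grey round mat, 68 mm across, 6 mm thick, fixed on the drying board. The four mats form one straight row along the board, 90 mm between neighbouring centres; which colour lies where changes, and the colours mean nothing for the order. Origin: centre of its underside, on the board's top 18 mm above the table (the mat's top is at 24 mm).
- mat_blue: blue round mat, 68 mm across, 6 mm thick, fixed on the drying board. The four mats form one straight row along the board, 90 mm between neighbouring centres; which colour lies where changes, and the colours mean nothing for the order. Origin: centre of its underside, on the board's top 18 mm above the table (the mat's top is at 24 mm).
- brush_pot: plum-coloured round brush pot with four upright brushes, 66 mm across, about 160 mm high over the brushes; loose, to be left alone. It stands on one end of the board (either may have it), in line with the mats, its centre 110 mm beyond the nearest mat's. The order starts from it. Origin: centre of its underside.
- bowl: white ceramic bowl, 84 mm across, 45 mm high; loose, to be left alone. It stands on the board's other end, its centre 110 mm beyond the nearest mat's. The board is a fixed wooden plank, 600 x 90 x 18 mm, lying across the robot's front, slightly turned. Origin: centre of its underside.

How it is judged:
At the end, for the whole second after the job is handed in: Each vase stands upright (within 0.08 rad), released and at rest on a mat with its axis within 12 mm of the mat's centre; counted from the brush pot the row goes shortest, second shortest, second tallest, tallest; brush pot and bowl stand upright within 15 mm of where they were ((horizontal distance between vase_ochre and mat_cork below 0.012 m or horizontal distance between vase_ochre and mat_white below 0.012 m or horizontal distance between vase_ochre and mat_grey below 0.012 m or horizontal distance between vase_ochre and mat_blue below 0.012 m) and horizontal distance between vase_ochre and brush_pot between 0.068 and 0.152 m and height (world z) of vase_ochre between 0.021 and 0.028 m and angle between each of vase_ochre, vase_black, vase_red, vase_green's own z axis and vertical below 0.08 rad and linear speed of each of vase_ochre, vase_black, vase_red, vase_green below 0.02 m/s and angular speed of each of vase_ochre, vase_black, vase_red, vase_green below 0.2 rad/s and contact force between each of vase_ochre, vase_black, vase_red, vase_green and the fingers below 0.1 N and (horizontal distance between vase_black and mat_cork below 0.012 m or horizontal distance between vase_black and mat_white below 0.012 m or horizontal distance between vase_black and mat_grey below 0.012 m or horizontal distance between vase_black and mat_blue below 0.012 m) and horizontal distance between vase_black and brush_pot between 0.158 and 0.242 m and height (world z) of vase_black between 0.021 and 0.028 m and (horizontal distance between vase_red and mat_cork below 0.012 m or horizontal distance between vase_red and mat_white below 0.012 m or horizontal distance between vase_red and mat_grey below 0.012 m or horizontal distance between vase_red and mat_blue below 0.012 m) and horizontal distance between vase_red and brush_pot between 0.248 and 0.332 m and height (world z) of vase_red between 0.021 and 0.028 m and (horizontal distance between vase_green and mat_cork below 0.012 m or horizontal distance between vase_green and mat_white below 0.012 m or horizontal distance between vase_green and mat_grey below 0.012 m or horizontal distance between vase_green and mat_blue below 0.012 m) and horizontal distance between vase_green and brush_pot between 0.338 and 0.422 m and height (world z) of vase_green between 0.021 and 0.028 m and distance of each of brush_pot, bowl from where it was at the start of the episode below 0.015 m and angle between each of brush_pot, bowl's own z axis and vertical below 0.1 rad); the robot touches nothing.
It fails at once if a vase is knocked over or tipped by more than about 35 degrees (angle between any of vase_ochre, vase_black, vase_red, vase_green's own z axis and vertical above 0.6 rad).
It fails at once if a vase is dropped (falls freely faster than 0.6 m/s, some 2 cm of fall) ((linear speed of vase_ochre above 0.6 m/s and contact force between vase_ochre and the fingers below 0.01 N) or (linear speed of vase_black above 0.6 m/s and contact force between vase_black and the fingers below 0.01 N) or (linear speed of vase_red above 0.6 m/s and contact force between vase_red and the fingers below 0.01 N) or (linear speed of vase_green above 0.6 m/s and contact force between vase_green and the fingers below 0.01 N)).
It fails at once if the brush pot or the bowl is shifted by more than 15 mm or tipped by more than 0.3 rad (distance of any of brush_pot, bowl from where it was at the start of the episode above 0.015 m or angle between any of brush_pot, bowl's own z axis and vertical above 0.3 rad).
It also fails if it takes over 112 s, if anything falls off the work surface, if the arm or the gripper's body presses on something with over 40 N, if the wrist force passes 120 N, or if a joint passes its speed limit or range.

## Working session

There is one attempt and no reset: what is moved stays moved. The work goes in short steps, Python scripts to look and compute and a tool call to move; the robot and the scene stay as the last step left them, time stands still between calls to the robot, and variables do not carry over. Pictures are saved under pics/ and viewed, at most 14 in all, crops included, and the job is handed in when it is done.

Besides the shell and the picture viewer there is one more tool, called as name(argument=value, ...) on one line, values as JSON. carry_out: Moves the arm, as the interface text tells. Its arguments: {"type":"object","properties":{"gripper":{"type":"array"},"dp":{"type":"array"},"turn":{"type":"array"},"newtons":{"type":"number"}},"required":["gripper","dp","turn"]}

```bash
mkdir -p pics; cat > h.py <<'E'
import numpy as np,cv2
from rig import env
def snap(n,f):
    ci=env.camera_info(n);p,d=env.read_camera(n)
    cv2.imwrite(f'pics/{f}.png',p[...,::-1]);np.savez(f'pics/{f}.npz',p=p,d=d,R=ci['R'],t=ci['t'],fov=ci['fov_y'],cx=ci['cx'],cy=ci['cy'])
    return ci,p,d
def cloud(f):
    z=np.load(f'pics/{f}.npz');d=z['d'];fl=200/np.tan(np.radians(z['fov'])/2)
    v,u=np.mgrid[:400,:640]
    c=np.stack([(u-z['cx'])/fl*d,(v-z['cy'])/fl*d,d],-1)
    return z['p'],d,(c-z['t'])@z['R']
E
python3 - <<'E'
from h import *
for n in('top','side'):
    ci,p,d=snap(n,n+'0');print(ci)
o=env.observe();print(o)
E
```

```text
{'fov_y': 50.12991151622288, 'cx': 325.1735650260883, 'cy': 198.53869868541923, 'R': array([[-0.14924022, -0.98879552, -0.00328122],
       [-0.9690029 ,  0.146912  , -0.19862084],
       [ 0.19687744, -0.02646271, -0.98007091]]), 't': array([0.07224812, 0.52945512, 0.70997572])}
{'fov_y': 43.60293453285879, 'cx': 323.396807517498, 'cy': 194.0120252228575, 'R': array([[-0.9999922 ,  0.00133984,  0.00371494],
       [-0.0015381 ,  0.73427307, -0.67885248],
       [-0.00363733, -0.6788529 , -0.73426528]]), 't': array([0.53021655, 0.02695408, 1.26041064])}
{'time': 0.1, 'q': array([ 1.49209629e+00,  3.59320635e-01,  1.11556538e-02, -2.82007177e-04,
       -1.22411208e+00, -2.88098174e-01]), 'joint_vel': array([0.00056903, 0.00071168, 0.00116694, 0.00328522, 0.00165749,
       0.00027628]), 'effort': array([-2.26767981e-03, -5.84765983e+01,  2.94106346e+01,  6.95461482e+00,
       -3.16509962e-03,  6.16822774e-06]), 'tool_pos': array([0.24198266, 0.62979105, 0.30306085]), 'orientation': array([ 7.50166184e-04,  9.83220436e-01, -1.82419871e-01, -5.44790407e-05]), 'ft_force': array([-0.41383221, -0.64258483, -0.2152509 ]), 'torque': array([-0.02687275, -0.01455707, -0.03632498]), 'gripper_force': 0.0, 'grip_width': 0.08527953771210246}
```

View pics/top0.png

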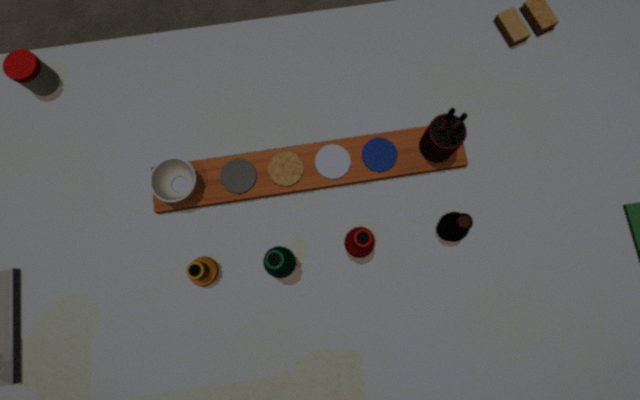

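View pics/side0.png

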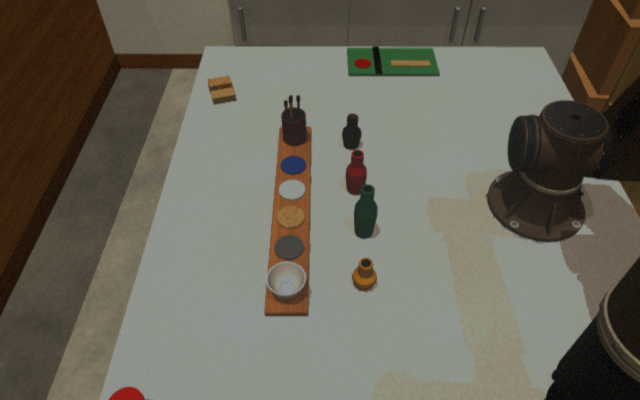

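The top view shows, from left to right, the bowl (174,180), mats grey (238,176), cork (285,168), white (333,161) and blue (380,154), then the pot (442,137). The vases are ochre (200,270), green (280,262), red (360,241) and black (455,226). So ochre goes to blue, black to white, red to cork and green to grey.

```bash
python3 - <<'E'
from h import *
from scipy.optimize import least_squares
H=dict(ochre=(200,270,.075),green=(280,262,.15),red=(360,241,.125),black=(455,226,.1))
z=np.load('pics/top0.npz');R,t,fl=z['R'],z['t'],200/np.tan(np.radians(z['fov'])/2)
def ray(u,v,h):
    c=np.array([(u-z['cx'])/fl,(v-z['cy'])/fl,1]);d=R.T@c;o=-R.T@t
    return o+d*(h-o[2])/d[2]
M=dict(grey=(238,176),cork=(285,168),white=(333,161),blue=(380,154))
P,D,X=cloud('top0')
for k,(u,v) in M.items():
    col=P[v,u].astype(int) if k!='cork' else None
    reg=np.zeros((400,640),bool);reg[v-25:v+25,u-25:u+25]=1
    ref=np.median(P[v-5:v+6,u-5:u+6].reshape(-1,3),0)
    m=(reg&(np.abs(P.astype(int)-ref).sum(-1)<60)).astype(np.uint8)
    n,l,s,c=cv2.connectedComponentsWithStats(m);i=l[v,u] or 1+np.argmax(s[1:,4])
    print(k,ray(*c[i],.024).round(4),s[i],'depth z',X[v,u].round(4))
for f in('top0','side0'):
  P,D,X=cloud(f)
  print(f,'table z',np.median(X[300:320,300:400,2]) if f=='top0' else '')
  for k,(u,v,h) in H.items():
    g=ray(u,v,h*.7)
    m=(np.hypot(*(X[...,:2]-g[:2]).transpose(2,0,1))<.05)&(D>0)
    nk=m&(X[...,2]>h-.034)&(X[...,2]<h+.02)
    top=m&(X[...,2]>h-.004)&(X[...,2]<h+.02)
    q=X[nk&(X[...,2]<h-.004)]
    r=least_squares(lambda c:np.hypot(q[:,0]-c[0],q[:,1]-c[1])-.015,np.median(q,0)[:2],loss='soft_l1',f_scale=.002).x
    q2=X[m&(X[...,2]>.008)&(X[...,2]<h-.04)]
    T=X[top]
    print(k,'neckfit',r.round(4),len(q),'top mean',T.mean(0).round(4),'mid',((T.max(0)+T.min(0))/2).round(4),len(T))
E
```

```text
grey [0.608  0.1469 0.024 ] [ 219  158   39   38 1093] depth z [0.6075 0.1468 0.0234]
cork [0.6093 0.0581 0.024 ] [ 260  143   50   50 2139] depth z [0.61   0.0576 0.0223]
white [ 0.6097 -0.0327  0.024 ] [315 144  36  35 939] depth z [ 0.6095 -0.034   0.0238]
blue [ 0.6093 -0.1222  0.024 ] [362 138  35  34 941] depth z [ 0.6101 -0.1243  0.0227]
top0 table z -0.0006611908676265115
ochre neckfit [0.4421 0.2279] 88 top mean [0.4418 0.2271 0.0741] mid [0.4423 0.2269 0.0747] 247
green neckfit [0.4176 0.0647] 39 top mean [0.4343 0.0848 0.1494] mid [0.4343 0.0849 0.1492] 302
red neckfit [ 0.4287 -0.0384] 39 top mean [ 0.4487 -0.0555  0.1243] mid [ 0.4488 -0.0555  0.1247] 270
black neckfit [ 0.4527 -0.2283] 98 top mean [ 0.4523 -0.2272  0.0995] mid [ 0.4526 -0.2278  0.0995] 257
side0 table z 
ochre neckfit [0.4424 0.2305] 119 top mean [0.4428 0.2324 0.075 ] mid [0.4425 0.2322 0.0758] 138
green neckfit [0.4344 0.0877] 125 top mean [0.4347 0.0902 0.1497] mid [0.4349 0.0899 0.1499] 119
red neckfit [ 0.4489 -0.053 ] 110 top mean [ 0.4487 -0.0499  0.1248] mid [ 0.4485 -0.0499  0.1248] 95
black neckfit [ 0.4527 -0.2253] 96 top mean [ 0.4532 -0.2215  0.0999] mid [ 0.4538 -0.2217  0.1009] 71
```

carry_out(gripper=[0.085,0.085,0.085,0.085,0.085], dp=[[0.33,0.302,0.02],[0.33,0.302,0.02],[0.33,0.302,0.02],[0.33,0.302,0.02],[0.33,0.302,0.02]], turn=[[0,0,-7],[0,0,-14],[0,0,-21],[0,0,-21],[0,0,-21]], newtons=40)

```text
time: 0.52
tool_pos: [0.3353, 0.4419, 0.2941]
orientation: [0.0, 1.0, 0.0, -0.0]
ft_force: [1.5, 0.2, 0.2]
grip_width: 0.0846
gripper_force: 0.0
```

carry_out(gripper=[0.085,0.085,0.085,0.085,0.085], dp=[[0.107,0.213,0.0],[0.107,0.213,0.0],[0.107,0.213,0.0],[0.107,0.213,0.0],[0.107,0.213,0.0]], turn=[[0,0,0],[0,0,0],[0,0,0],[0,0,0],[0,0,0]])

```text
time: 0.93
tool_pos: [0.4287, 0.2556, 0.2946]
orientation: [-0.0, 1.0, 0.0, -0.0]
ft_force: [2.0, -0.0, 0.4]
grip_width: 0.0851
gripper_force: 0.0
```

carry_out(gripper=[0.085,0.085,0.085], dp=[[0.014,0.027,0.0],[0.014,0.027,0.0],[0.014,0.027,0.0]], turn=[[0,0,0],[0,0,0],[0,0,0]])

```text
time: 1.18
tool_pos: [0.4429, 0.2291, 0.2945]
orientation: [0.0, 1.0, -0.002, -0.0]
ft_force: [0.4, 0.4, -0.6]
grip_width: 0.0849
gripper_force: 0.0
```

```bash
python3 - <<'E'
from h import *
ci,p,d=snap('wrist','w0');print(env.observe()['tool_pos'],env.observe()['orientation'])
P,D,X=cloud('w0')
for h in(.075,.15,.1,.125):
    m=(abs(X[...,2]-h)<.004)&(D>0)
    n,l,s,c=cv2.connectedComponentsWithStats(m.astype(np.uint8))
    for i in range(1,n):
        if s[i,4]>150:print(h,s[i],X[l==i].mean(0).round(4))
E
```

```text
[0.44261369 0.23004834 0.29445268] [ 3.33459434e-05  9.99999416e-01 -1.07295501e-03 -1.25357238e-04]
0.075 [616 152  24  53 644] [ 0.4482 -0.0343  0.0748]
0.075 [451 164  49  52 284] [0.4469 0.1048 0.0751]
0.075 [301 169  35  34 920] [0.4439 0.23   0.0754]
0.15 [ 508  203   49   44 1596] [0.4364 0.0886 0.1501]
0.1 [466 174  59  55 696] [0.4429 0.0983 0.1   ]
0.125 [491 193  36  35 254] [0.4416 0.0973 0.125 ]
```

View pics/w0.png

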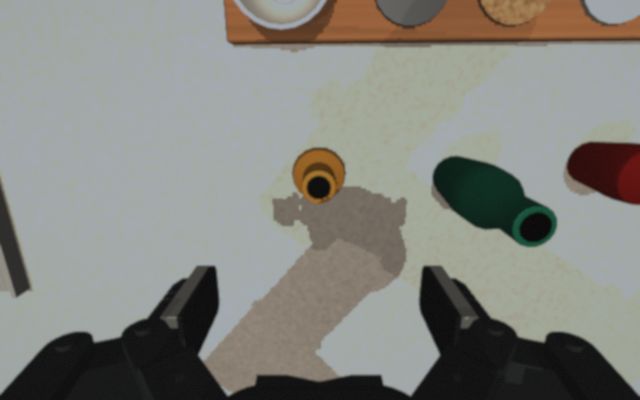

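The wrist view shows the ochre mouth at (318,186) and the green one at (535,226). The wrist and side cameras agree, with y about 2.5 mm above the top-camera value. Descending on ochre.

carry_out(gripper=[0.085,0.085,0.085,0.085,0.085], dp=[[0.001,0,0.04],[0.001,0,0.08],[0.001,0,0.12],[0.001,0,0.155],[0.001,0,0.18]], turn=[[0,0,0],[0,0,0],[0,0,0],[0,0,0],[0,0,0]])

```text
time: 1.65
tool_pos: [0.442, 0.2309, 0.1116]
orientation: [0.001, 1.0, 0.0, -0.001]
ft_force: [-0.1, 0.3, 0.3]
grip_width: 0.0845
gripper_force: 0.0
```

carry_out(gripper=[0.06,0.045,0.028,0.02,0.02], dp=[[0,0,0],[0,0,0],[0,0,0],[0,0,0],[0,0,0]], turn=[[0,0,0],[0,0,0],[0,0,0],[0,0,0],[0,0,0]], newtons=40)

```text
time: 2.07
tool_pos: [0.4441, 0.2316, 0.1165]
orientation: [-0.001, 1.0, 0.0, 0.001]
ft_force: [-1.0, 0.4, 3.1]
grip_width: 0.0292
gripper_force: 42.0
```

carry_out(gripper=[0.02,0.02,0.02], dp=[[0,0,0],[0,0,0],[0,0,0]], turn=[[0,0,0],[0,0,0],[0,0,0]])

```text
time: 2.32
tool_pos: [0.4443, 0.2316, 0.1164]
orientation: [-0.001, 1.0, 0.0, 0.001]
ft_force: [-1.6, 0.8, 7.3]
grip_width: 0.0292
gripper_force: 42.3
```

carry_out(gripper=[0.02,0.02,0.02,0.02,0.02], dp=[[0,0,-0.015],[0,0,-0.04],[0,0,-0.07],[0,0,-0.1],[0,0,-0.12]], turn=[[0,0,0],[0,0,0],[0,0,0],[0,0,0],[0,0,0]])

```text
time: 2.73
tool_pos: [0.4438, 0.2308, 0.238]
orientation: [-0.001, 1.0, -0.0, 0.001]
ft_force: [0.4, 1.1, -1.9]
grip_width: 0.0294
gripper_force: 42.0
```

carry_out(gripper=[0.02,0.02,0.02,0.02,0.02], dp=[[0.01,0.021,0],[0.025,0.052,0],[0.04,0.084,0],[0.055,0.115,0],[0.066,0.14,0]], turn=[[0,0,0],[0,0,0],[0,0,0],[0,0,0],[0,0,0]])

```text
time: 3.15
tool_pos: [0.5098, 0.0887, 0.2353]
orientation: [-0.0, 1.0, -0.0, 0.0]
ft_force: [0.3, 1.1, -1.1]
grip_width: 0.0291
gripper_force: 42.0
```

carry_out(gripper=[0.02,0.02], dp=[[0,0,0],[0,0,0]], turn=[[0,0,0],[0,0,0]])

```text
time: 3.32
tool_pos: [0.5095, 0.0891, 0.2349]
orientation: [-0.0, 1.0, -0.002, 0.0]
ft_force: [-0.7, 1.2, -2.2]
grip_width: 0.0295
gripper_force: 42.0
```

```bash
python3 - <<'E'
from h import *
ci,p,d=snap('wrist','w1');print(env.observe()['tool_pos'],env.observe()['orientation'],env.observe()['grip_width'])
E
```

```text
[0.50931873 0.08997704 0.23486189] [-2.44923699e-04  9.99999297e-01 -1.15526548e-03  1.06674404e-04] 0.029364756864967798
```

View pics/w1.png

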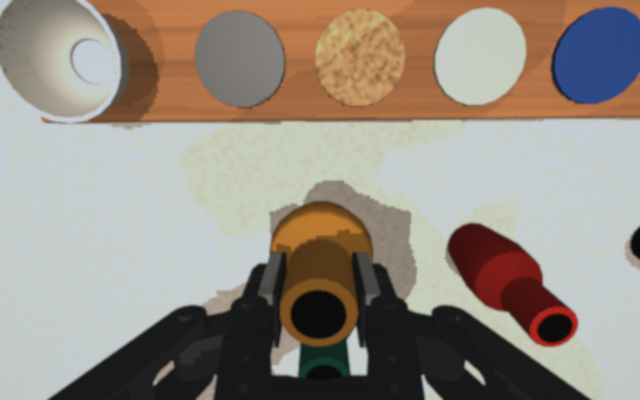

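The vase is held upright. Mat centres are grey (240,59), cork (360,57) and white (480,56), with blue cut off at the right edge (about 600,55).

```bash
python3 - <<'E'
from h import *
P,D,X=cloud('w1')
z=np.load('pics/w1.npz');fl=200/np.tan(np.radians(z['fov'])/2)
for k,(u,v) in dict(grey=(240,59),cork=(360,57),white=(480.5,56),blue=(600,55)).items():
    d=z['R'].T@np.array([(u-z['cx'])/fl,(v-z['cy'])/fl,1]);o=-z['R'].T@z['t']
    print(k,(o+d*(.024-o[2])/d[2]).round(4),X[int(v),int(u)].round(4))
E
```

```text
grey [0.6108 0.1481 0.024 ] [0.6107 0.1479 0.025 ]
cork [0.6119 0.0584 0.024 ] [0.6119 0.0584 0.024 ]
white [ 0.6122 -0.0314  0.024 ] [ 0.6123 -0.0315  0.0229]
blue [ 0.6125 -0.1203  0.024 ] [ 0.6125 -0.12    0.0243]
```

carry_out(gripper=[0.02,0.02,0.02,0.02,0.02], dp=[[0.01,0.021,0],[0.028,0.058,0],[0.046,0.095,0],[0.064,0.132,0],[0.08,0.165,0]], turn=[[0,0,0],[0,0,0],[0,0,0],[0,0,0],[0,0,0]])

```text
time: 3.78
tool_pos: [0.5901, -0.075, 0.235]
orientation: [-0.0, 1.0, 0.001, 0.0]
ft_force: [0.9, 0.8, -1.3]
grip_width: 0.0291
gripper_force: 42.0
```

carry_out(gripper=[0.02,0.02,0.02,0.02], dp=[[0.014,0.03,0],[0.021,0.044,0],[0.021,0.044,0.02],[0.021,0.044,0.05]], turn=[[0,0,0],[0,0,0],[0,0,0],[0,0,0]])

```text
time: 4.12
tool_pos: [0.6126, -0.1185, 0.187]
orientation: [-0.0, 1.0, -0.0, 0.003]
ft_force: [0.6, 0.0, -2.5]
grip_width: 0.0291
gripper_force: 42.0
```

carry_out(gripper=[0.02,0.02,0.02,0.02], dp=[[0,0,0.02],[0,0,0.03],[0,0,0.036],[0,0,0.036]], turn=[[0,0,0],[0,0,0],[0,0,0],[0,0,0]])

```text
time: 4.45
tool_pos: [0.6102, -0.1176, 0.1479]
orientation: [0.0, 1.0, 0.0, -0.001]
ft_force: [-0.8, 0.6, -0.7]
grip_width: 0.0294
gripper_force: 42.0
```

carry_out(gripper=[0.02,0.02,0.02,0.02,0.02], dp=[[0,0.002,0.002],[0,0.002,0.004],[0,0.002,0.005],[0,0.002,0.006],[0,0.002,0.007]], turn=[[0,0,0],[0,0,0],[0,0,0],[0,0,0],[0,0,0]])

```text
time: 4.87
tool_pos: [0.6106, -0.1204, 0.1422]
orientation: [-0.0, 1.0, -0.0, 0.001]
ft_force: [-0.0, -0.3, -1.6]
grip_width: 0.0291
gripper_force: 42.0
```

carry_out(gripper=[0.02,0.02], dp=[[0,0,0.001],[0,0,0.001]], turn=[[0,0,0],[0,0,0]])

```text
time: 5.03
tool_pos: [0.6104, -0.1204, 0.1407]
orientation: [-0.0, 1.0, -0.0, 0.0]
ft_force: [0.5, -0.4, -1.9]
grip_width: 0.0288
gripper_force: 42.0
```

carry_out(gripper=[0.02,0.02,0.02], dp=[[0,0,0.001],[0,0,0.002],[0,0,0.002]], turn=[[0,0,0],[0,0,0],[0,0,0]])

```text
time: 5.28
tool_pos: [0.611, -0.1207, 0.1403]
orientation: [0.0, 1.0, 0.0, 0.001]
ft_force: [-3.6, -0.9, 9.5]
grip_width: 0.0292
gripper_force: 41.2
```

carry_out(gripper=[0.035,0.045,0.06,0.085,0.085], dp=[[0,0,-0.001],[0,0,-0.001],[0,0,-0.001],[0,0,-0.001],[0,0,-0.001]], turn=[[0,0,0],[0,0,0],[0,0,0],[0,0,0],[0,0,0]])

```text
time: 5.7
tool_pos: [0.6103, -0.1203, 0.1394]
orientation: [-0.0, 1.0, -0.0, -0.0]
ft_force: [0.6, -0.0, 0.1]
grip_width: 0.079
gripper_force: 0.0
```

carry_out(gripper=[0.085,0.085,0.085,0.085,0.085], dp=[[0,0,-0.02],[0,0,-0.06],[0,0,-0.1],[-0.03,0.01,-0.12],[-0.06,0.035,-0.12]], turn=[[0,0,0],[0,0,0],[0,0,0],[0,0,0],[0,0,0]])

```text
time: 6.12
tool_pos: [0.553, -0.1544, 0.2647]
orientation: [0.0, 1.0, 0.001, 0.004]
ft_force: [1.0, -0.9, -0.1]
grip_width: 0.085
gripper_force: 0.0
```

carry_out(gripper=[0.085,0.085,0.085,0.085,0.085], dp=[[-0.03,0.022,0],[-0.06,0.044,0],[-0.085,0.062,0],[-0.097,0.07,0],[-0.097,0.07,0]], turn=[[0,0,0],[0,0,0],[0,0,0],[0,0,0],[0,0,0]])

```text
time: 6.53
tool_pos: [0.4509, -0.2265, 0.2599]
orientation: [-0.0, 1.0, -0.001, 0.0]
ft_force: [0.3, 0.4, -0.2]
grip_width: 0.0848
gripper_force: 0.0
```

```bash
python3 - <<'E'
from h import *
ci,p,d=snap('wrist','w2');o=env.observe();print(o['tool_pos'],o['orientation'],o['q'])
P,D,X=cloud('w2')
for h in(.1,.099,.125):
    m=(abs(X[...,2]-h)<.004)&(D>0)
    n,l,s,c=cv2.connectedComponentsWithStats(m.astype(np.uint8))
    for i in range(1,n):
        if s[i,4]>150:print(h,s[i],X[l==i].mean(0).round(4))
E
```

```text
[ 0.45251647 -0.22604385  0.26002383] [ 4.23427830e-05  9.99999380e-01 -1.02479965e-03  4.34137289e-04] [-7.43488883e-02  1.14298640e-01 -4.19178938e-01  2.42268246e-05
 -1.03644660e+00  1.64308329e+00]
0.1 [ 298  183   42   42 1387] [ 0.4548 -0.226   0.1004]
0.1 [ 61 189  36  41 332] [ 0.455  -0.0643  0.1   ]
0.099 [ 298  183   42   42 1400] [ 0.4549 -0.226   0.1003]
0.099 [ 61 189  37  39 338] [ 0.455  -0.0644  0.099 ]
0.125 [  21  199   53   46 1811] [ 0.451  -0.0555  0.1253]
```

View pics/w2.png

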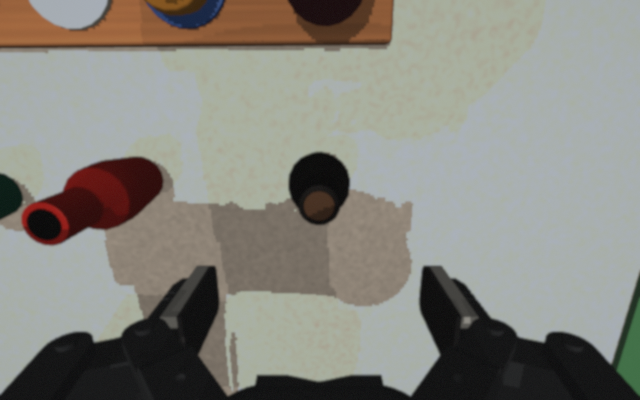

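The black mouth is at (319,203), red's at (45,224), and ochre is standing on blue at (180,5). Descending on black.

carry_out(gripper=[0.085,0.085,0.085,0.085,0.085], dp=[[0.002,0,0.03],[0.002,0,0.06],[0.002,0,0.09],[0.002,0,0.11],[0.002,0,0.118]], turn=[[0,0,0],[0,0,0],[0,0,0],[0,0,0],[0,0,0]])

```text
time: 7.0
tool_pos: [0.4549, -0.2246, 0.1384]
orientation: [-0.0, 1.0, 0.0, -0.002]
ft_force: [-0.7, -0.4, 0.5]
grip_width: 0.085
gripper_force: 0.0
```

carry_out(gripper=[0.06,0.045,0.028,0.02,0.02], dp=[[0,0,0],[0,0,0],[0,0,0],[0,0,0],[0,0,0]], turn=[[0,0,0],[0,0,0],[0,0,0],[0,0,0],[0,0,0]], newtons=40)

```text
time: 7.42
tool_pos: [0.4563, -0.2255, 0.143]
orientation: [0.0, 1.0, 0.0, 0.001]
ft_force: [0.1, 0.3, 2.7]
grip_width: 0.0293
gripper_force: 39.7
```

carry_out(gripper=[0.02,0.02], dp=[[0,0,0],[0,0,0]], turn=[[0,0,0],[0,0,0]])

```text
time: 7.58
tool_pos: [0.4563, -0.2256, 0.143]
orientation: [0.0, 1.0, 0.0, 0.001]
ft_force: [-0.1, 0.1, 6.8]
grip_width: 0.0288
gripper_force: 40.2
```

carry_out(gripper=[0.02,0.02,0.02,0.02,0.02], dp=[[0,0,-0.015],[0,0,-0.04],[0,0,-0.07],[0,0,-0.1],[0,0,-0.12]], turn=[[0,0,0],[0,0,0],[0,0,0],[0,0,0],[0,0,0]])

```text
time: 8.0
tool_pos: [0.4556, -0.2255, 0.2647]
orientation: [0.0, 1.0, -0.0, 0.001]
ft_force: [1.1, -1.0, -1.2]
grip_width: 0.0291
gripper_force: 39.8
```

carry_out(gripper=[0.02,0.02,0.02,0.02,0.02], dp=[[0.012,-0.015,0],[0.034,-0.043,0],[0.058,-0.072,0],[0.082,-0.102,0],[0.105,-0.131,0]], turn=[[0,0,0],[0,0,0],[0,0,0],[0,0,0],[0,0,0]])

```text
time: 8.42
tool_pos: [0.561, -0.093, 0.2621]
orientation: [-0.0, 1.0, -0.001, 0.0]
ft_force: [-0.2, 0.5, -1.4]
grip_width: 0.0291
gripper_force: 39.8
```

carry_out(gripper=[0.02,0.02,0.02,0.02,0.02], dp=[[0.022,-0.027,0],[0.04,-0.05,0],[0.051,-0.063,0],[0.051,-0.063,0.02],[0.051,-0.063,0.05]], turn=[[0,0,0],[0,0,0],[0,0,0],[0,0,0],[0,0,0]])

```text
time: 8.83
tool_pos: [0.6134, -0.0302, 0.2137]
orientation: [-0.0, 1.0, 0.001, 0.003]
ft_force: [0.1, 0.1, -3.3]
grip_width: 0.029
gripper_force: 39.9
```

carry_out(gripper=[0.02,0.02,0.02,0.02], dp=[[0,0,0.02],[0,0,0.032],[0,0,0.038],[0,0,0.038]], turn=[[0,0,0],[0,0,0],[0,0,0],[0,0,0]])

```text
time: 9.17
tool_pos: [0.6105, -0.0318, 0.1722]
orientation: [0.0, 1.0, -0.0, -0.001]
ft_force: [1.0, 0.2, 0.1]
grip_width: 0.029
gripper_force: 39.8
```

carry_out(gripper=[0.02,0.02,0.02,0.02,0.02], dp=[[0.001,0,0.002],[0.001,0,0.004],[0.001,0,0.005],[0.001,0,0.006],[0.001,0,0.007]], turn=[[0,0,0],[0,0,0],[0,0,0],[0,0,0],[0,0,0]])

```text
time: 9.58
tool_pos: [0.6126, -0.0314, 0.1671]
orientation: [-0.0, 1.0, -0.0, 0.0]
ft_force: [0.5, -0.1, -1.9]
grip_width: 0.0289
gripper_force: 39.8
```

carry_out(gripper=[0.02,0.02], dp=[[0,0,0],[0,0,0]], turn=[[0,0,0],[0,0,0]])

```text
time: 9.75
tool_pos: [0.6126, -0.0314, 0.1671]
orientation: [-0.0, 1.0, -0.0, 0.0]
ft_force: [-0.5, 0.5, 1.4]
grip_width: 0.0292
gripper_force: 40.0
```

carry_out(gripper=[0.02,0.02,0.02], dp=[[0,0,0.001],[0,0,0.0015],[0,0,0.0015]], turn=[[0,0,0],[0,0,0],[0,0,0]])

```text
time: 10.0
tool_pos: [0.613, -0.0315, 0.167]
orientation: [0.0, 1.0, 0.0, 0.001]
ft_force: [-3.0, -0.1, 12.0]
grip_width: 0.0293
gripper_force: 41.2
```

carry_out(gripper=[0.035,0.045,0.06,0.085,0.085], dp=[[0,0,-0.001],[0,0,-0.001],[0,0,-0.001],[0,0,-0.001],[0,0,-0.001]], turn=[[0,0,0],[0,0,0],[0,0,0],[0,0,0],[0,0,0]])

```text
time: 10.42
tool_pos: [0.6123, -0.0314, 0.1658]
orientation: [0.0, 1.0, -0.0, -0.0]
ft_force: [0.9, -0.4, -0.3]
grip_width: 0.0788
gripper_force: 0.0
```

carry_out(gripper=[0.085,0.085,0.085,0.085,0.085], dp=[[0,0,-0.02],[0,0,-0.06],[0,0,-0.1],[-0.03,0.004,-0.12],[-0.065,0.01,-0.12]], turn=[[0,0,0],[0,0,0],[0,0,0],[0,0,0],[0,0,0]])

```text
time: 10.83
tool_pos: [0.5501, -0.041, 0.2906]
orientation: [-0.0, 1.0, 0.0, 0.004]
ft_force: [0.7, 0.7, 0.2]
grip_width: 0.085
gripper_force: 0.0
```

carry_out(gripper=[0.085,0.085,0.085,0.085,0.085], dp=[[-0.035,0.006,0],[-0.065,0.01,0],[-0.085,0.014,0],[-0.096,0.014,0],[-0.096,0.014,0]], turn=[[0,0,0],[0,0,0],[0,0,0],[0,0,0],[0,0,0]])

```text
time: 11.25
tool_pos: [0.4496, -0.0556, 0.2866]
orientation: [-0.0, 1.0, -0.0, 0.0]
ft_force: [0.1, -0.4, 0.3]
grip_width: 0.085
gripper_force: 0.0
```

```bash
python3 - <<'E'
from h import *
ci,p,d=snap('wrist','w3');o=env.observe();print(o['tool_pos'],o['orientation'],o['q'])
P,D,X=cloud('w3')
for h in(.125,.15,.099):
    m=(abs(X[...,2]-h)<.004)&(D>0)
    n,l,s,c=cv2.connectedComponentsWithStats(m.astype(np.uint8))
    for i in range(1,n):
        if s[i,4]>150:print(h,s[i],X[l==i].mean(0).round(4))
E
```

```text
[ 0.45116698 -0.05531389  0.28670636] [-1.73698318e-04  9.99999692e-01  2.19274799e-05  7.64512215e-04] [ 3.13716601e-01 -2.77755725e-04 -4.77702456e-01  1.59302677e-04
 -1.09181003e+00  1.25705027e+00]
0.125 [ 296  186   42   42 1362] [ 0.4509 -0.0535  0.1254]
0.125 [108 206  36  38 276] [0.442  0.0771 0.1251]
0.15 [  76  218   50   44 1671] [0.4366 0.0854 0.1503]
0.099 [556   0  58  11 332] [ 0.5818 -0.2267  0.1005]
0.099 [111 185  60  56 712] [0.4436 0.0757 0.0989]
```

View pics/w3.png

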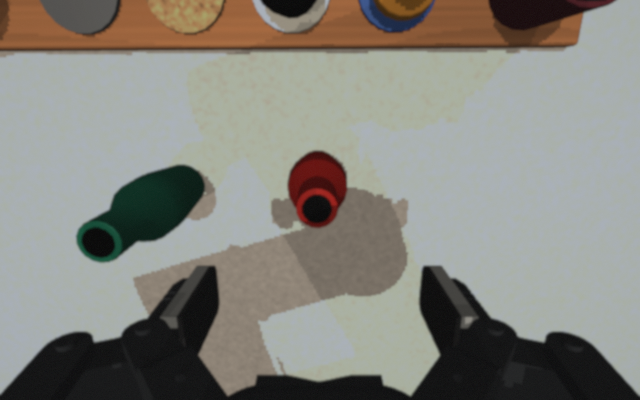

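Red's mouth is at (317,206), green's at (98,240), and black stands on the white mat at (290,5). Descending on red.

carry_out(gripper=[0.085,0.085,0.085,0.085,0.085], dp=[[0,-0.001,0.03],[0,-0.001,0.06],[0,-0.001,0.09],[0,-0.001,0.11],[0,-0.001,0.119]], turn=[[0,0,0],[0,0,0],[0,0,0],[0,0,0],[0,0,0]])

```text
time: 11.72
tool_pos: [0.4512, -0.0544, 0.1641]
orientation: [0.001, 1.0, -0.0, -0.002]
ft_force: [0.1, -0.7, -0.0]
grip_width: 0.0849
gripper_force: 0.0
```

carry_out(gripper=[0.06,0.045,0.028,0.02,0.02], dp=[[0,0,0],[0,0,0],[0,0,0],[0,0,0],[0,0,0]], turn=[[0,0,0],[0,0,0],[0,0,0],[0,0,0],[0,0,0]], newtons=40)

```text
time: 12.13
tool_pos: [0.4524, -0.0541, 0.1685]
orientation: [-0.0, 1.0, 0.0, 0.001]
ft_force: [-1.1, 0.5, 1.4]
grip_width: 0.0289
gripper_force: 39.3
```

carry_out(gripper=[0.02,0.02], dp=[[0,0,0],[0,0,0]], turn=[[0,0,0],[0,0,0]])

```text
time: 12.3
tool_pos: [0.4523, -0.0541, 0.1684]
orientation: [-0.0, 1.0, 0.0, 0.001]
ft_force: [-1.0, 0.8, 6.8]
grip_width: 0.0287
gripper_force: 39.9
```

carry_out(gripper=[0.02,0.02,0.02,0.02,0.02], dp=[[0,0,-0.015],[0,0,-0.04],[0,0,-0.07],[0,0,-0.1],[0,0,-0.12]], turn=[[0,0,0],[0,0,0],[0,0,0],[0,0,0],[0,0,0]])

```text
time: 12.72
tool_pos: [0.4517, -0.0544, 0.2903]
orientation: [-0.0, 1.0, -0.0, 0.002]
ft_force: [0.9, -0.4, -0.9]
grip_width: 0.0288
gripper_force: 40.1
```

carry_out(gripper=[0.02,0.02,0.02,0.02,0.02], dp=[[0.015,-0.011,0],[0.043,-0.03,0],[0.072,-0.05,0],[0.1,-0.07,0],[0.125,-0.088,0]], turn=[[0,0,0],[0,0,0],[0,0,0],[0,0,0],[0,0,0]])

```text
time: 13.13
tool_pos: [0.5777, 0.0347, 0.2875]
orientation: [-0.0, 1.0, -0.0, 0.0]
ft_force: [1.1, -0.0, -2.0]
grip_width: 0.0292
gripper_force: 40.0
```

carry_out(gripper=[0.02,0.02,0.02,0.02,0.02], dp=[[0.02,-0.014,0],[0.03,-0.021,0],[0.035,-0.024,0],[0.035,-0.024,0.02],[0.035,-0.024,0.05]], turn=[[0,0,0],[0,0,0],[0,0,0],[0,0,0],[0,0,0]])

```text
time: 13.55
tool_pos: [0.6126, 0.0577, 0.2397]
orientation: [-0.001, 1.0, 0.0, 0.003]
ft_force: [0.2, 0.6, -3.0]
grip_width: 0.0293
gripper_force: 40.1
```

carry_out(gripper=[0.02,0.02,0.02,0.02], dp=[[0,0,0.02],[0,0,0.032],[0,0,0.038],[0,0,0.038]], turn=[[0,0,0],[0,0,0],[0,0,0],[0,0,0]])

```text
time: 13.88
tool_pos: [0.6103, 0.0569, 0.1981]
orientation: [0.0, 1.0, -0.0, -0.001]
ft_force: [0.1, 0.4, -0.9]
grip_width: 0.0288
gripper_force: 40.0
```

carry_out(gripper=[0.02,0.02,0.02,0.02,0.02], dp=[[0.001,-0.001,0.002],[0.001,-0.001,0.004],[0.001,-0.001,0.005],[0.001,-0.001,0.006],[0.001,-0.001,0.007]], turn=[[0,0,0],[0,0,0],[0,0,0],[0,0,0],[0,0,0]])

```text
time: 14.3
tool_pos: [0.6126, 0.0586, 0.1926]
orientation: [-0.0, 1.0, -0.0, 0.0]
ft_force: [-0.0, 0.1, -1.9]
grip_width: 0.0287
gripper_force: 40.0
```

carry_out(gripper=[0.02,0.02,0.02], dp=[[0,0,0.001],[0,0,0.001],[0,0,0.001]], turn=[[0,0,0],[0,0,0],[0,0,0]])

```text
time: 14.55
tool_pos: [0.6129, 0.0587, 0.1926]
orientation: [-0.0, 1.0, 0.0, 0.001]
ft_force: [-2.9, -1.0, 6.5]
grip_width: 0.0288
gripper_force: 40.9
```

carry_out(gripper=[0.035,0.045,0.06,0.085,0.085], dp=[[0,0,-0.001],[0,0,-0.001],[0,0,-0.001],[0,0,-0.001],[0,0,-0.001]], turn=[[0,0,0],[0,0,0],[0,0,0],[0,0,0],[0,0,0]])

```text
time: 14.97
tool_pos: [0.6124, 0.0586, 0.192]
orientation: [0.0, 1.0, -0.0, -0.0]
ft_force: [0.0, -1.1, 0.1]
grip_width: 0.079
gripper_force: 0.0
```

carry_out(gripper=[0.085,0.085,0.085,0.085,0.085], dp=[[0,0,-0.02],[0,0,-0.06],[0,0,-0.1],[-0.03,-0.004,-0.11],[-0.065,-0.01,-0.11]], turn=[[0,0,0],[0,0,0],[0,0,0],[0,0,0],[0,0,0]])

```text
time: 15.38
tool_pos: [0.5495, 0.0689, 0.3054]
orientation: [-0.001, 1.0, -0.001, 0.003]
ft_force: [-0.3, 0.1, -0.9]
grip_width: 0.0853
gripper_force: 0.0
```

carry_out(gripper=[0.085,0.085,0.085,0.085,0.085], dp=[[-0.035,-0.006,0],[-0.07,-0.012,0],[-0.095,-0.016,0],[-0.111,-0.018,0],[-0.111,-0.018,0]], turn=[[0,0,0],[0,0,0],[0,0,0],[0,0,0],[0,0,0]])

```text
time: 15.8
tool_pos: [0.4337, 0.0865, 0.3026]
orientation: [-0.001, 1.0, 0.0, 0.0]
ft_force: [1.0, -0.2, -0.0]
grip_width: 0.0851
gripper_force: 0.0
```

```bash
python3 - <<'E'
from h import *
ci,p,d=snap('wrist','w4');o=env.observe();print(o['tool_pos'],o['orientation'],o['q'])
P,D,X=cloud('w4')
for h in(.15,.149):
    m=(abs(X[...,2]-h)<.004)&(D>0)
    n,l,s,c=cv2.connectedComponentsWithStats(m.astype(np.uint8))
    for i in range(1,n):
        if s[i,4]>150:print(h,s[i],X[l==i].mean(0).round(4))
E
```

```text
[0.43527348 0.08674124 0.30280698] [-6.06241675e-04  9.99999331e-01  6.77432547e-04  7.14954750e-04] [ 6.43488179e-01 -3.35282652e-02 -4.71307784e-01 -1.25243473e-04
 -1.13114547e+00  9.28716214e-01]
0.15 [ 297  188   44   43 1464] [0.4364 0.0871 0.1504]
0.149 [ 297  187   44   44 1480] [0.4365 0.0871 0.1503]
```

Green is at (.4362, .087). Descending by .110 (to .192).

carry_out(gripper=[0.085,0.085,0.085,0.085,0.085], dp=[[0.001,0,0.03],[0.001,0,0.06],[0.001,0,0.085],[0.001,0,0.103],[0.001,0,0.11]], turn=[[0,0,0],[0,0,0],[0,0,0],[0,0,0],[0,0,0]])

```text
time: 16.27
tool_pos: [0.4369, 0.086, 0.1894]
orientation: [0.001, 1.0, -0.001, -0.002]
ft_force: [-1.0, -0.5, 0.2]
grip_width: 0.0851
gripper_force: 0.0
```

carry_out(gripper=[0.06,0.045,0.028,0.02,0.02], dp=[[0,0,0],[0,0,0],[0,0,0],[0,0,0],[0,0,0]], turn=[[0,0,0],[0,0,0],[0,0,0],[0,0,0],[0,0,0]], newtons=40)

```text
time: 16.68
tool_pos: [0.4381, 0.087, 0.1933]
orientation: [-0.001, 1.0, -0.0, 0.001]
ft_force: [-1.5, 0.6, 2.5]
grip_width: 0.0287
gripper_force: 39.2
```

carry_out(gripper=[0.02,0.02], dp=[[0,0,0],[0,0,0]], turn=[[0,0,0],[0,0,0]])

```text
time: 16.85
tool_pos: [0.4382, 0.087, 0.1933]
orientation: [-0.0, 1.0, 0.0, 0.001]
ft_force: [0.1, -0.4, 6.8]
grip_width: 0.0285
gripper_force: 39.7
```

carry_out(gripper=[0.02,0.02,0.02,0.02,0.02], dp=[[0,0,-0.015],[0,0,-0.04],[0,0,-0.07],[0,0,-0.1],[0,0,-0.12]], turn=[[0,0,0],[0,0,0],[0,0,0],[0,0,0],[0,0,0]])

```text
time: 17.27
tool_pos: [0.4377, 0.0867, 0.3151]
orientation: [-0.001, 1.0, 0.0, 0.001]
ft_force: [1.1, 0.3, -1.3]
grip_width: 0.0286
gripper_force: 39.9
```

carry_out(gripper=[0.02,0.02,0.02,0.02,0.02], dp=[[0.015,-0.005,0],[0.045,-0.016,0],[0.077,-0.027,0],[0.108,-0.038,0],[0.136,-0.048,0]], turn=[[0,0,0],[0,0,0],[0,0,0],[0,0,0],[0,0,0]])

```text
time: 17.68
tool_pos: [0.5749, 0.1351, 0.3121]
orientation: [-0.0, 1.0, -0.0, 0.0]
ft_force: [-0.4, 0.8, 0.2]
grip_width: 0.0287
gripper_force: 39.9
```

carry_out(gripper=[0.02,0.02,0.02,0.02,0.02], dp=[[0.02,-0.007,0],[0.032,-0.011,0],[0.037,-0.013,0],[0.037,-0.013,0.02],[0.037,-0.013,0.05]], turn=[[0,0,0],[0,0,0],[0,0,0],[0,0,0],[0,0,0]])

```text
time: 18.1
tool_pos: [0.6117, 0.1481, 0.2645]
orientation: [-0.001, 1.0, -0.0, 0.003]
ft_force: [1.3, 0.4, -1.9]
grip_width: 0.0288
gripper_force: 39.9
```

carry_out(gripper=[0.02,0.02,0.02,0.02], dp=[[0,0,0.02],[0,0,0.032],[0,0,0.038],[0,0,0.038]], turn=[[0,0,0],[0,0,0],[0,0,0],[0,0,0]])

```text
time: 18.43
tool_pos: [0.6099, 0.1474, 0.2233]
orientation: [0.0, 1.0, -0.0, -0.001]
ft_force: [0.0, -0.3, -1.8]
grip_width: 0.029
gripper_force: 39.9
```

carry_out(gripper=[0.02,0.02,0.02,0.02,0.02], dp=[[0,0,0.002],[0,0,0.004],[0,0,0.005],[0,0,0.006],[0,0,0.007]], turn=[[0,0,0],[0,0,0],[0,0,0],[0,0,0],[0,0,0]])

```text
time: 18.85
tool_pos: [0.6106, 0.1477, 0.2177]
orientation: [-0.0, 1.0, -0.0, 0.0]
ft_force: [-0.2, 0.5, -1.1]
grip_width: 0.0288
gripper_force: 39.9
```

carry_out(gripper=[0.02,0.02,0.02], dp=[[0,0,0.001],[0,0,0.001],[0,0,0.001]], turn=[[0,0,0],[0,0,0],[0,0,0]])

```text
time: 19.1
tool_pos: [0.611, 0.1477, 0.2174]
orientation: [-0.0, 1.0, 0.0, 0.001]
ft_force: [-1.2, -0.8, 5.3]
grip_width: 0.0291
gripper_force: 40.5
```

Contact. Release, rise and back off toward the robot.

carry_out(gripper=[0.035,0.045,0.06,0.085,0.085], dp=[[0,0,-0.001],[0,0,-0.001],[0,0,-0.001],[0,0,-0.001],[0,0,-0.001]], turn=[[0,0,0],[0,0,0],[0,0,0],[0,0,0],[0,0,0]])

```text
time: 19.52
tool_pos: [0.6104, 0.1476, 0.2169]
orientation: [0.0, 1.0, -0.0, -0.0]
ft_force: [0.7, -1.4, 0.1]
grip_width: 0.0791
gripper_force: 0.0
```

carry_out(gripper=[0.085,0.085,0.085,0.085,0.085], dp=[[0,0,-0.02],[0,0,-0.06],[0,0,-0.09],[-0.03,-0.02,-0.1],[-0.06,-0.04,-0.1]], turn=[[0,0,0],[0,0,0],[0,0,0],[0,0,0],[0,0,0]])

```text
time: 19.93
tool_pos: [0.5517, 0.1878, 0.3201]
orientation: [-0.001, 1.0, -0.001, 0.002]
ft_force: [-0.3, 2.2, 0.2]
grip_width: 0.085
gripper_force: 0.0
```

carry_out(gripper=[0.085,0.085,0.085,0.085,0.085], dp=[[-0.03,-0.03,0],[-0.05,-0.06,0],[-0.06,-0.1,0],[-0.06,-0.12,0],[-0.06,-0.12,0]], turn=[[0,0,0],[0,0,0],[0,0,0],[0,0,0],[0,0,0]])

```text
time: 20.35
tool_pos: [0.4899, 0.3114, 0.317]
orientation: [-0.0, 1.0, 0.002, 0.0]
ft_force: [1.4, 0.2, 0.1]
grip_width: 0.085
gripper_force: 0.0
```

```bash
python3 - <<'E'
from h import *
for n in('top','side'):
  snap(n,n+'1')
  P,D,X=cloud(n+'1')
  for k,(x,y,h) in dict(ochre=(.611,-.12,.099),black=(.611,-.031,.124),red=(.611,.058,.149),green=(.61,.148,.174)).items():
    m=(np.hypot(X[...,0]-x,X[...,1]-y)<.035)&(abs(X[...,2]-h)<.004)
    T=X[m];print(n,k,m.sum(),T.mean(0).round(4) if len(T) else '')
E
```

```text
top ochre 223 [ 0.6074 -0.1233  0.0983]
top black 238 [ 0.608  -0.0338  0.1231]
top red 265 [0.6091 0.057  0.148 ]
top green 282 [0.607  0.1451 0.1731]
side ochre 78 [ 0.608  -0.1182  0.0986]
side black 91 [ 0.6088 -0.0281  0.1235]
side red 110 [0.6095 0.0622 0.1485]
side green 130 [0.6073 0.1504 0.1737]
```

View pics/top1.png

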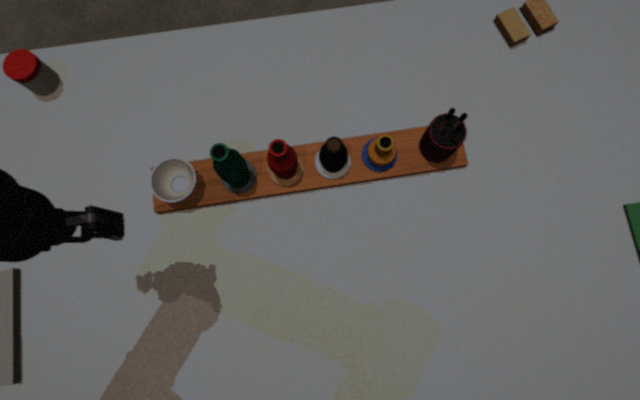

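View pics/side1.png

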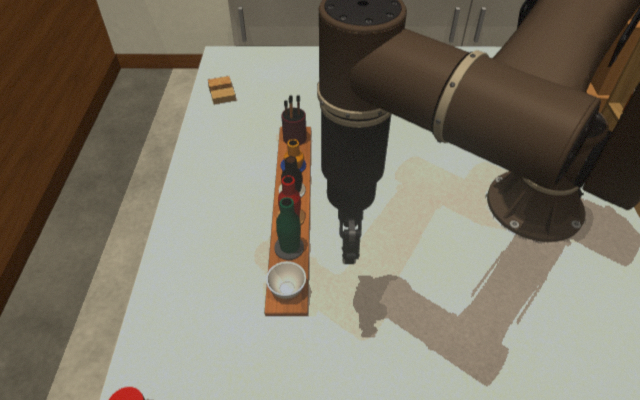

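In the top view the row from the pot (442,137) is ochre (385,145), black (334,150), red (279,150) and green (222,155), ending at the bowl (174,180). All four stand upright within about 2 mm of their mat centres in the same camera, and the pot and bowl have not moved. Handing in.

```bash
python3 -c "
from rig import env
print(env.hand_in())"
```

```text
the job is handed in; nothing more can be done
None
```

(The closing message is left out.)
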